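Feel along a bent hydraulic tube

TASK

Check the bent steel tube in the sprung cradle for dents: with the fingers shut, run the fingertips lightly along its top, from just beside the hex nut round all the bends to the plain end, in one stroke without lifting off on the way. Do not press the cradle down to its stop, do not grip or pull up the tube, and leave the loose fittings where they stand; then lift clear at the plain end.

Things in the scene. Friction and masses are not known exactly. Their poses are not given: they have to be found in the camera images.
- nut (a point): Centre of the fat hexagonal nut at one end of the tube, 75 mm above the work surface: 36 mm across corners, 34 mm long along the tube's x, up to 8 mm prouder than the tube. A 28 mm collar behind it ends 27 mm from this point towards the tube.
- tube (a joint): How far the tube has sunk on its sprung cradle, m, positive down: 0 at rest, stop at +0.016 (hard down), -0.008 if pulled up. Spring 800 N/m: 4 N on the tube sinks it 5 mm wherever it is pressed; it moves only up and down, level.
- tube_mid (a point): Point on the tube's centre line at mid run, 75 mm above the work surface. The tube is bright steel, 20 mm across, 297 mm long, level, its top 85 mm above the work surface, with three rounded bends and a hex nut on one end. In the base plate's x, y (mm) it runs (-125,-30) at the nut, (-50,-30), (10,40), (75,40), (125,-10). It lies any way round on the bench.
- rest: Fixed dark steel base plate, 360 x 200 x 12 mm, under the tube. Origin: centre of its underside, on the work surface; x along the long side, z up. Between it and the tube: an aluminium bar (250 x 30 mm, top at 48 mm) on two springs and two black saddle blocks (top at 76 mm), which sink with the tube.
- nipple: Loose steel threaded nipple with a hexagon in its middle, standing on the base plate, 44 mm tall, 34 mm across. Origin at its underside. To be left alone.
- ferrule: Loose brass sleeve standing on the base plate, 35 mm tall, 32 mm across. Origin at its underside. To be left alone.
- elbow: Loose dark steel elbow fitting standing on the base plate, 40 mm tall, foot 28 mm across, its arm reaching 30 mm to its own +x. Origin at its underside. To be left alone.
- p0 (a point): Point on the top line of the tube at the nut end, 28 mm along the run from the nut's end of the tube (19 mm clear of the collar): where the trace starts. Sinks with the tube.
- p1 (a point): Point 1 of 8 along the top line of the tube, 33 mm along the run from p0.
- p2 (a point): Point 2 of 8 along the top line of the tube, 66 mm along the run from p0.
- p3 (a point): Point 3 of 8 along the top line of the tube, 99 mm along the run from p0.
- p4 (a point): Point 4 of 8 along the top line of the tube, 132 mm along the run from p0.
- p5 (a point): Point 5 of 8 along the top line of the tube, 165 mm along the run from p0.
- p6 (a point): Point 6 of 8 along the top line of the tube, 198 mm along the run from p0.
- p7 (a point): Point 7 of 8 along the top line of the tube, 231 mm along the run from p0.
- p8 (a point): Point on the top line of the tube 8 mm before the centre of its plain round end: where the trace finishes.

How it is judged:
By the outcome, as a careful person would: the job done as asked, in the order asked, and still so for the second after the job is handed in, with the robot touching nothing.
It also fails if it takes over 48 s, if anything falls off the work surface, if the arm or the gripper's body presses on something with over 40 N, if the wrist force passes 120 N, or if a joint passes its speed limit or range.

ROBOT

A 6-joint arm with a two-finger parallel gripper is mounted at the origin on the work surface. World frame = base frame: x ahead of the robot, y to its left, z up, the work surface at z = 0. Lengths are in m, angles in rad, forces in N, time in s.
With the tool pointing down it reaches from about 0.35 to 0.775 m from the base axis. Payload 5.5 kg.
Tool frame: the origin (TCP) lies midway between the tips of the shut fingers; the grasp point (between the pads) lies behind it (env.grip_point_offset is the z of the grasp point in the tool frame, in m); z points along the fingers, y is the direction in which the jaws open and shut (so a half turn about z gives the same grasp; the last joint's range is limited). The gripper opens to 85 mm and grips with 20 to 120 N. Pads are 22 mm wide; open, the fingers measure 114 mm over their backs; the gripper's body (76 mm by 85 mm) begins 54 mm behind the grasp point. The pads swing forward as they close: fully open they stand 13 mm farther back than shut.
Start: joints at [-1.314, 0.313, 0.046, 1.304, 0, 1.431], TCP at [0.222, -0.53, 0.231] pointing down, gripper open.
Joint ranges: [-2.76, 2.76], [-0.86, 1.69], [-1.03, 1.26], [-2.2, 2.34], [-1.47, 1.5], [-3.14, 3.14]. Speed limits (rad/s): [2.57, 2.57, 3.14, 3.14, 3.14, 3.14].

INTERFACE

Orientations are given as a unit quaternion [w, x, y, z].
In Python, from workcell import env, viewer gives the robot as it stands. The module is installed in compiled form; this text tells all that it offers.
- The arm moves only by the shell command python3 -m inch 'ROWS' [OPENING] [FORCE]. ROWS is JSON, a list of rows, each a list of 2 entries, a list of its own where there are three numbers: the shift along the tool's x, y, z in m, then the turn about the tool's z in degrees. In form: [[[tx, ty, tz], spin], ...]. A call has 1 to 5 rows; each row is the pose to reach, as a shift and turn from the pose measured when the call began, along the tool's axes at that moment; what a row does not reach only later rows make up. A row lasts 1/12 s, in which the tool goes at most 41.7 mm and 7.16 degrees, less where a joint would pass 70% of its speed; a pose out of reach is approached as far as the arm can. A call with a gripper value outside its range is refused whole. OPENING is the closure, from 0 (fully open) to 1 (shut), set as the call begins (- or left out, the last holds). The fingers move at their own pace and stop on an object; FORCE is the grip in N (left out, the last holds). Time passes only in rows, so rows that repeat a pose let the fingers close. It gives the time, the measured TCP pose, the force and the opening at its end, in the units of the state.
- env.get_state(): the state, without advancing time (a new reading comes with each control period).
- viewer.read_camera(name): name is "scene" or "side" or "wrist"; returns a dict with "image" (480x640x3 uint8, red, green, blue), "depth" (480x640 float32, m along the optical axis (not along the pixel's ray), 0 where there is no reading), "vertical_fov" (degrees; the focal length in pixels is half the picture's height over the tangent of half this angle, whatever the lens; pixels are square), "cx", "cy" (the principal point, pixels), "R" (3x3) and "t" (3): a world point X has camera coordinates R X + t; the wrist camera has in their place "T_tool_cam" (4x4, takes a point from camera to tool coordinates, whose origin is the TCP and whose axes are the flange's). Camera axes: x right, y down, z forward; pixel columns grow to the right and rows downward; lengths in m; the calibration is good to about 2 mm. A picture is of the moment at which its call begins: read the wrist's pose just before it.
- env.hand_in(): hands the job in, once; it reports no verdict.
The state is a dict: "clock": time; "joint_pos": joint angles; "qvel": joint speeds; "tau": joint torques, N m; "tcp_pos": TCP position; "orientation": TCP orientation; "wrist_force": force on the tool from outside, world axes, zero at the start; "ft_torque": the same for the moment, N m; "finger_gap": finger opening in m.
Only numpy, scipy, OpenCV 4.12 (cv2) and the standard library are available. Lean on these libraries where they do the work, as an engineer would, in place of code of your own. Each camera call takes 0.05 s, during which the arm holds its last target. There are 200 camera calls.

## Working session

There is one attempt and no reset: what is moved stays moved. The work goes in short steps, Python scripts to look and compute and a shell command to move; the robot and the scene stay as the last step left them, time stands still between calls to the robot, and variables do not carry over. Pictures are saved under pics/ and viewed, on a budget of 10 in all, crops included, one or two more only if the job needs it, and the job is handed in when it is done.

```bash
mkdir -p pics; cat > h.py <<'E'
import numpy as np, cv2
from workcell import env, viewer
from scipy.spatial.transform import Rotation as Ro
def cam(n):
    s=env.get_state(); c=viewer.read_camera(n); 
    f=240/np.tan(np.radians(c["vertical_fov"])/2)
    v,u=np.mgrid[:480,:640]; d=c["depth"]
    P=np.stack([(u-c["cx"])/f*d,(v-c["cy"])/f*d,d],-1)
    if n=="wrist":
        T=c["T_tool_cam"]; P=P@T[:3,:3].T+T[:3,3]
        w,x,y,z=s["orientation"]; P=P@Ro.from_quat([x,y,z,w]).as_matrix().T+s["tcp_pos"]
    else: P=(P-c["t"])@c["R"]
    P[d<=0]=np.nan
    return c["image"],P
E
python3 - <<'E'
from h import *
print(env.get_state())
for n in ["scene","side"]:
    im,P=cam(n); np.savez("pics/%s0.npz"%n,im=im,P=P); cv2.imwrite(f"pics/{n}0.png",im[...,::-1])
E
```

```text
{'clock': 0.0, 'joint_pos': array([-1.31357689e+00,  3.14006423e-01,  4.49685246e-02,  1.30361500e+00,
        3.70825096e-05,  1.43119106e+00]), 'qvel': array([ 0.00079068, -0.0002927 , -0.00071067,  0.00070455, -0.00132404,
        0.0005285 ]), 'tau': array([-7.17147723e-04, -4.80624318e+01,  2.98535442e+01,  1.94134796e-02,
       -1.59345600e-04, -3.12694937e-08]), 'tcp_pos': array([ 0.22209756, -0.52980997,  0.23040119]), 'orientation': array([-9.27768733e-04,  9.80380340e-01,  1.97112979e-01, -3.60490043e-05]), 'wrist_force': array([-0.65834616,  0.24521781, -0.07418889]), 'ft_torque': array([0.01678878, 0.00312705, 0.010756  ]), 'finger_gap': 0.08543149906447128}
```

View pics/scene0.png

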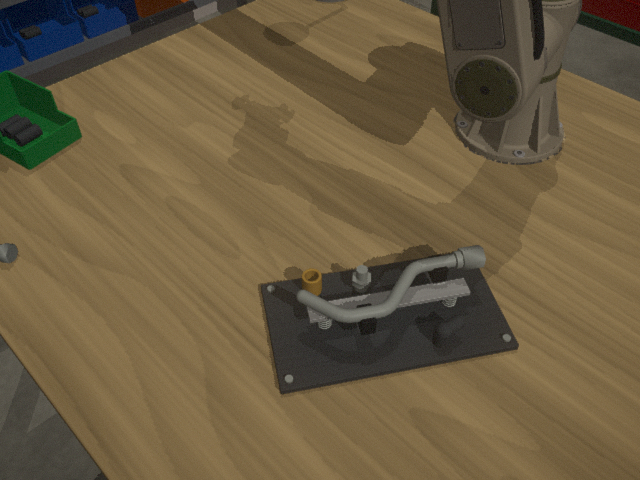

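```bash
cat > tube.py <<'E'
import numpy as np
V=np.array([(-125,-30),(-50,-30),(10,40),(75,40),(125,-10)])/1e3
def line(R=.037):
    out=[V[0]]
    for i in (1,2,3):
        a=V[i]-V[i-1];b=V[i+1]-V[i];a/=np.linalg.norm(a);b/=np.linalg.norm(b)
        th=np.arccos(a@b);sg=np.sign(a[0]*b[1]-a[1]*b[0]);n=sg*np.array([-a[1],a[0]])
        s=V[i]-a*R*np.tan(th/2)
        for t in np.linspace(0,th,20): out.append(s+R*np.sin(t)*a+R*(1-np.cos(t))*n)
    out.append(V[4]);out=np.array(out)
    L=np.r_[0,np.cumsum(np.linalg.norm(np.diff(out,axis=0),axis=1))]
    s=np.linspace(0,L[-1],298)
    return s,np.c_[np.interp(s,L,out[:,0]),np.interp(s,L,out[:,1])]
def world(p,q): 
    c,s=np.cos(p[2]),np.sin(p[2]); return q@np.array([[c,s],[-s,c]])+p[:2]
E
python3 - <<'E'
from h import *; from tube import *
from scipy.optimize import least_squares
from scipy.spatial import cKDTree
s,q=line();print("L",s[-1])
A={}
for n in ["scene","side"]:
    z=np.load(f"pics/{n}0.npz");P=z["P"];
    if n=="scene":
        for u,v in [(303,296),(468,258),(270,290),(512,345),(283,385)]: print(u,v,np.nanmedian(P[v-2:v+3,u-2:u+3].reshape(-1,3),axis=0).round(3))
        nut=np.nanmedian(P[256:261,466:471].reshape(-1,3),0);end=np.nanmedian(P[294:299,301:306].reshape(-1,3),0)
    m=(P[...,2]>.064)&(P[...,2]<.1)&(np.hypot(*(P[...,:2]-(nut+end)[:2]/2).transpose(2,0,1))<.2)
    A[n]=P[m];print(n,m.sum())
d=(end-nut)[:2]; v=V[4]-V[0]
th=np.arctan2(d[1],d[0])-np.arctan2(v[1],v[0])
p0=np.r_[0,0,th];p0[:2]=(nut+end)[:2]/2-world(p0,(V[0]+V[4])/2)
for n,pts in list(A.items())+[("both",np.vstack(list(A.values())))]:
    if len(pts)<100: continue
    def r(p):
        c=np.c_[world(p[:3],q[30:290]),np.full(260,.075+p[3])]
        dd,i=cKDTree(c).query(pts); e=dd-.010
        loc=(i>2)&(i<257); return np.where(loc,np.clip(e,-.02,.02),0)
    f=least_squares(r,np.r_[p0,0],loss="soft_l1",f_scale=.001,diff_step=1e-4,x_scale=[.01,.01,.05,.005])
    print(n,f.x.round(4),np.median(abs(r(f.x))))
    np.save("pics/pose_%s.npy"%n,f.x)
E
```

```text
L 0.2970367240227952
303 296 [0.659 0.08  0.083]
468 258 [0.431 0.204 0.087]
270 290 [ 0.652 -0.008  0.014]
512 345 [0.462 0.322 0.012]
283 385 [0.751 0.135 0.012]
scene 3456
side 2617
scene [ 5.549e-01  1.502e-01 -5.674e-01  3.000e-04] 0.00044947706654937126
side [ 0.5552  0.1483 -0.5558  0.0006] 0.0003496890220713988
both [ 5.549e-01  1.491e-01 -5.593e-01  5.000e-04] 0.00045422170031569203
```

View pics/side0.png

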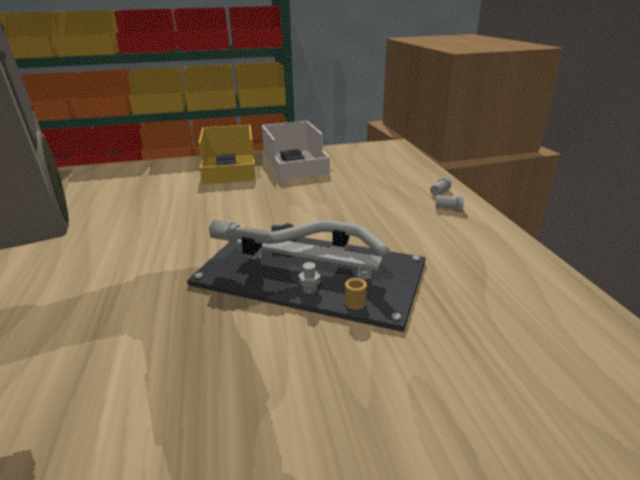

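```bash
python3 -m inch '[[[0,0,0],-7],[[0,0,0],-14],[[0,0,0],-21],[[0,0,0],-28],[[0,0,0],-35]]' 1 20; python3 -m inch '[[[0,0,0],-7],[[0,0,0],-14],[[0,0,0],-21],[[0,0,0],-28],[[0,0,0],-35]]';python3 -m inch '[[[0,0,0],-7],[[0,0,0],-14],[[0,0,0],-21],[[0,0,0],-28],[[0,0,0],-28]]'
cat > plan.py <<'E'
from h import *; from tube import *
import sys
p=np.load("pics/pose.npy"); s,q=line(); w=world(p,q)
def tgt(sd): # sd mm from p0
    return np.array([np.interp(.028+sd/1e3,s,w[:,0]),np.interp(.028+sd/1e3,s,w[:,1])])
def show(pts,z):
    st=env.get_state();x=st["orientation"];R=Ro.from_quat([x[1],x[2],x[3],x[0]]).as_matrix()
    print("t",round(st["clock"],2),"tcp",st["tcp_pos"].round(4),"F",st["wrist_force"].round(2),"gap",round(st["finger_gap"],4))
    for a in pts: print(a,((np.r_[tgt(a),z]-st["tcp_pos"])@R).round(4))
if __name__=="__main__": show([float(a) for a in sys.argv[2:]],float(sys.argv[1]))
E
cp pics/pose_both.npy pics/pose.npy; python3 plan.py .2 0 130 261
```

```text
clock: 0.52
tcp_pos: [0.222, -0.5296, 0.2299]
orientation: [-0.001, 0.874, 0.485, 0.0]
wrist_force: [1.2, 0.8, 0.2]
finger_gap: 0.0258
clock: 0.93
tcp_pos: [0.2219, -0.5292, 0.2293]
orientation: [-0.002, 0.686, 0.728, 0.001]
wrist_force: [-0.4, 0.8, -0.3]
finger_gap: 0.0002
clock: 1.35
tcp_pos: [0.2218, -0.5289, 0.2288]
orientation: [-0.002, 0.488, 0.873, 0.002]
wrist_force: [-0.8, -1.1, 0.7]
finger_gap: 0.0
t 1.35 tcp [ 0.2218 -0.5289  0.2288] F [-0.84 -1.13  0.66] gap 0.0
0.0 [0.4765 0.5689 0.032 ]
130.0 [0.4121 0.6719 0.0319]
261.0 [0.294  0.688  0.0313]
```

```bash
for i in 1 2 3; do python3 -m inch '[[[0.025,0.03,0],0],[[0.05,0.06,0],0],[[0.075,0.09,0],0],[[0.1,0.12,0],0],[[0.125,0.15,0],0]]' | head -2; done; python3 plan.py .2 0 130 261
```

```text
clock: 1.77
tcp_pos: [0.2841, -0.342, 0.2293]
clock: 2.18
tcp_pos: [0.3472, -0.1554, 0.2302]
clock: 2.6
tcp_pos: [0.4112, 0.0312, 0.2313]
t 2.6 tcp [0.4112 0.0312 0.2313] F [ 0.46 -0.17  0.64] gap -0.0002
0.0 [0.1002 0.1128 0.032 ]
130.0 [0.0372 0.2166 0.0319]
261.0 [-0.0807  0.2343  0.0314]
```

```bash
python3 -m inch '[[[0.014,0.032,0],0],[[0.028,0.064,0],0],[[0.042,0.096,0],0],[[0.056,0.128,0],0],[[0.07,0.16,0],0]]' | head -2;python3 -m inch '[[[0,0,0],0],[[0,0,0],0]]' | head -2; python3 - <<'E'
from h import *; from tube import *
from scipy.optimize import least_squares
from scipy.spatial import cKDTree
s,q=line()
im,P=cam("wrist"); 
p0=np.load("pics/pose_both.npy"); w=world(p0,q)
d,i=cKDTree(w).query(np.nan_to_num(P[...,:2]))
m=(P[...,2]>.064)&(P[...,2]<.1)&(d<.03); pts=P[m]; print(m.sum(),np.bincount(i[m]//30))
def r(p):
    c=np.c_[world(p[:3],q[30:290]),np.full(260,.075+p[3])]
    dd,i=cKDTree(c).query(pts); return np.where((i>2)&(i<257),np.clip(dd-.01,-.02,.02),0)
f=least_squares(r,p0,loss="soft_l1",f_scale=.001,diff_step=1e-4,x_scale=[.01,.01,.05,.005])
print(f.x.round(4),np.median(abs(r(f.x))),"both",p0.round(4)); np.save("pics/pose_wrist.npy",f.x)
wf=world(f.x,q); print(((wf-w)[[28,100,160,220,289]]*1e3).round(1).tolist())
cv2.imwrite("pics/w1.png",im[...,::-1])
E
```

```text
clock: 3.02
tcp_pos: [0.5132, 0.1751, 0.2317]
clock: 3.18
tcp_pos: [0.5133, 0.1765, 0.2306]
8204 [2492 1071  673  691  681  662  921  529  464   20]
[ 5.563e-01  1.485e-01 -5.612e-01  3.000e-04] 0.0001941678308976444 both [ 5.549e-01  1.491e-01 -5.593e-01  5.000e-04]
[[1.5, -0.5], [1.4, -0.6], [1.5, -0.7], [1.4, -0.8], [1.3, -0.8]]
```

View pics/w1.png

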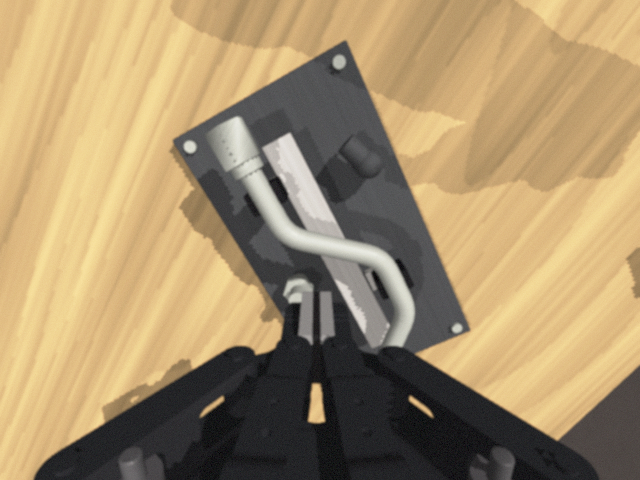

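```bash
python3 -c "
import numpy as np;np.save('pics/pose.npy',np.load('pics/pose_wrist.npy')*.7+np.load('pics/pose_both.npy')*.3)"; python3 plan.py .12 0
```

```text
t 3.23 tcp [0.5126 0.1754 0.2308] F [ 0.13 -0.46 -0.86] gap 0.0001
0.0 [ 0.0268 -0.0474  0.111 ]
```

```bash
python3 -m inch '[[[0.013,-0.024,0.01],0],[[0.0268,-0.0474,0.035],0],[[0.0268,-0.0474,0.065],0],[[0.0268,-0.0474,0.095],0],[[0.0268,-0.0474,0.111],0]]' ;python3 -m inch '[[[0,0,0],0],[[0,0,0],0]]' | head -2; python3 plan.py .084 0 10 30; sleep 0; for i in 1 2 3; do python3 -m inch '[[[0,0,0],0]]' | tail -2; done;  python3 plan.py .084 0 10 30
```

```text
clock: 3.65
tcp_pos: [0.4547, 0.1731, 0.1176]
orientation: [-0.004, 0.497, 0.868, -0.0]
wrist_force: [0.2, -0.1, -0.6]
finger_gap: 0.0002
clock: 3.82
tcp_pos: [0.4525, 0.1716, 0.1171]
t 3.82 tcp [0.4525 0.1716 0.1171] F [-0.32  0.48  0.34] gap 0.0002
0.0 [-0.0001  0.0064  0.033 ]
10.0 [-0.0089  0.011   0.033 ]
30.0 [-0.0266  0.0203  0.0328]
wrist_force: [0.5, -0.2, 0.7]
finger_gap: -0.0001
wrist_force: [0.3, -0.6, -0.3]
finger_gap: -0.0002
wrist_force: [0.1, -0.0, 0.7]
finger_gap: -0.0001
t 4.07 tcp [0.4545 0.1704 0.1213] F [ 0.08 -0.02  0.69] gap -0.0001
0.0 [0.002  0.0051 0.0373]
10.0 [-0.0068  0.0097  0.0372]
30.0 [-0.0245  0.0191  0.0371]
```

```bash
for i in 1 2 ; do python3 -m inch '[[[0,0,0],0],[[0,0,0],0],[[0,0,0],0],[[0,0,0],0],[[0,0,0],0]]' | head -4; done; python3 plan.py .092 0 ; python3 plan.py .092 0
```

```text
clock: 4.48
tcp_pos: [0.4545, 0.1705, 0.1213]
orientation: [-0.003, 0.5, 0.866, 0.0]
wrist_force: [0.0, 0.3, -0.7]
clock: 4.9
tcp_pos: [0.4545, 0.1705, 0.1212]
orientation: [-0.003, 0.5, 0.866, 0.0]
wrist_force: [0.2, -0.5, -0.1]
t 4.9 tcp [0.4545 0.1705 0.1212] F [ 0.22 -0.48 -0.09] gap -0.0002
0.0 [0.002  0.0051 0.0292]
t 4.9 tcp [0.4545 0.1705 0.1212] F [ 0.22 -0.48 -0.09] gap -0.0002
0.0 [0.002  0.0051 0.0292]
```

```bash
python3 -m inch '[[[0.002,0.005,0.01],0],[[0.002,0.005,0.02],0],[[0.002,0.005,0.029],0],[[0.002,0.005,0.029],0],[[0.002,0.005,0.029],0]]' | head -2; python3 -m inch '[[[0,0,0],0],[[0,0,0],0],[[0,0,0],0],[[0,0,0],0],[[0,0,0],0]]'; python3 plan.py .083 0
```

```text
clock: 5.32
tcp_pos: [0.4565, 0.1746, 0.0909]
clock: 5.73
tcp_pos: [0.4568, 0.1746, 0.0912]
orientation: [-0.003, 0.5, 0.866, -0.0]
wrist_force: [0.6, 0.3, 0.0]
finger_gap: 0.0001
t 5.73 tcp [0.4568 0.1746 0.0912] F [0.59 0.29 0.03] gap 0.0001
0.0 [-0.0004  0.001   0.0082]
```

Now make contact: about 2.5 mm of sink.

```bash
python3 -m inch '[[[0,0.001,0.003],0],[[0,0.001,0.006],0],[[0,0.001,0.0085],0],[[0,0.001,0.0085],0],[[0,0.001,0.0085],0]]'; python3 plan.py .083 0 8 16 24 33 42
```

```text
clock: 6.15
tcp_pos: [0.4579, 0.1752, 0.0828]
orientation: [-0.003, 0.5, 0.866, -0.0]
wrist_force: [0.3, 0.6, 2.0]
finger_gap: 0.0
t 6.15 tcp [0.4579 0.1752 0.0828] F [0.32 0.59 1.96] gap 0.0
0.0 [-0.0003 -0.0003 -0.0002]
8.0 [-0.0073  0.0035 -0.0003]
16.0 [-0.0144  0.0072 -0.0003]
24.0 [-0.0215  0.0109 -0.0004]
33.0 [-0.0294  0.0152 -0.0004]
42.0 [-0.0363  0.0209 -0.0005]
```

```bash
python3 -m inch '[[[-0.0073,0.0035,-0.0002],0],[[-0.0144,0.0072,-0.0003],0],[[-0.0215,0.0109,-0.0003],0],[[-0.0294,0.0152,-0.0004],0],[[-0.0294,0.0152,-0.0004],0]]'; python3 plan.py .083 33 40 48 56 65 74
```

```text
clock: 6.57
tcp_pos: [0.4881, 0.1562, 0.0831]
orientation: [-0.002, 0.5, 0.866, 0.0]
wrist_force: [0.7, -1.0, 2.2]
finger_gap: -0.0
t 6.57 tcp [0.4881 0.1562 0.0831] F [ 0.73 -1.03  2.24] gap -0.0
33.0 [ 0.0022 -0.0014  0.0001]
40.0 [-0.0033  0.0029  0.    ]
48.0 [-0.0085  0.009   0.    ]
56.0 [-0.0122  0.0161 -0.    ]
65.0 [-0.0147  0.0247 -0.    ]
74.0 [-0.0167  0.0335 -0.0001]
```

```bash
python3 -m inch '[[[-0.0033,0.0029,0],0],[[-0.0085,0.009,0],0],[[-0.0122,0.0161,0],0],[[-0.0147,0.0247,0],0],[[-0.0147,0.0247,0],0]]'; python3 plan.py .083 65 73 81 89 97 105
```

```text
clock: 6.98
tcp_pos: [0.5194, 0.1561, 0.0831]
orientation: [-0.001, 0.5, 0.866, 0.001]
wrist_force: [1.4, 0.3, 2.9]
finger_gap: 0.0002
t 6.98 tcp [0.5194 0.1561 0.0831] F [1.44 0.25 2.92] gap 0.0002
65.0 [ 0.0011 -0.0024  0.0002]
73.0 [-0.0007  0.0054  0.0001]
81.0 [-0.0024  0.0132  0.0001]
89.0 [-0.0042  0.021   0.0001]
97.0 [-0.0059  0.0288  0.0001]
105.0 [-0.0077  0.0366  0.0001]
```

```bash
python3 -m inch '[[[-0.0007,0.0054,0.0001],0],[[-0.0024,0.0132,0.0001],0],[[-0.0042,0.021,0.0001],0],[[-0.0059,0.0288,0.0001],0],[[-0.0059,0.0288,0.0001],0]]'; python3 plan.py .083 97 106 114 122 130 138
```

```text
clock: 7.4
tcp_pos: [0.5495, 0.166, 0.0832]
orientation: [-0.001, 0.5, 0.866, 0.002]
wrist_force: [1.1, 0.7, 2.1]
finger_gap: -0.0002
t 7.4 tcp [0.5495 0.166  0.0832] F [1.08 0.71 2.07] gap -0.0002
97.0 [ 0.0005 -0.0022  0.0002]
106.0 [-0.0015  0.0066  0.0002]
114.0 [-0.0033  0.0144  0.0002]
122.0 [-0.0051  0.0222  0.0002]
130.0 [-0.008   0.0296  0.0002]
138.0 [-0.0125  0.0362  0.0002]
```

```bash
python3 -m inch '[[[-0.0015,0.0066,0.0002],0],[[-0.0033,0.0144,0.0003],0],[[-0.0051,0.0222,0.0003],0],[[-0.008,0.0296,0.0003],0],[[-0.008,0.0296,0.0003],0]]'; python3 plan.py .083 130 139 147 155 163 171
```

```text
clock: 7.82
tcp_pos: [0.5814, 0.1742, 0.083]
orientation: [0.0, 0.5, 0.866, 0.002]
wrist_force: [0.9, 0.5, 1.7]
finger_gap: -0.0
t 7.82 tcp [0.5814 0.1742 0.083 ] F [0.91 0.55 1.72] gap -0.0
130.0 [ 0.0008 -0.0021  0.    ]
139.0 [-0.0044  0.0052  0.0001]
147.0 [-0.0103  0.0105  0.0001]
155.0 [-0.0172  0.0146  0.0001]
163.0 [-0.0243  0.0183  0.0001]
171.0 [-0.0314  0.0221  0.0001]
```

```bash
python3 -m inch '[[[-0.0044,0.0052,0.0002],0],[[-0.0103,0.0105,0.0003],0],[[-0.0172,0.0146,0.0003],0],[[-0.0243,0.0183,0.0003],0],[[-0.0243,0.0183,0.0003],0]]'; python3 plan.py .083 163 172 180 188 196 204
```

```text
clock: 8.23
tcp_pos: [0.6113, 0.1611, 0.0829]
orientation: [0.001, 0.501, 0.865, 0.003]
wrist_force: [1.2, -0.5, 1.8]
finger_gap: -0.0
t 8.23 tcp [0.6113 0.1611 0.0829] F [ 1.18 -0.53  1.76] gap -0.0
163.0 [ 0.002  -0.0011 -0.0001]
172.0 [-0.0059  0.0032 -0.0001]
180.0 [-0.013   0.0069 -0.0001]
188.0 [-0.0201  0.0105 -0.0001]
196.0 [-0.0278  0.0128 -0.0001]
204.0 [-0.0357  0.0134 -0.0001]
```

```bash
python3 -m inch '[[[-0.0059,0.0032,0.0001],0],[[-0.013,0.0069,0.0002],0],[[-0.0201,0.0105,0.0002],0],[[-0.0278,0.0128,0.0002],0],[[-0.0278,0.0128,0.0002],0]]'; python3 plan.py .083 196 205 213 221 229 237
```

```text
clock: 8.65
tcp_pos: [0.638, 0.1419, 0.0827]
orientation: [0.002, 0.502, 0.865, 0.003]
wrist_force: [1.1, -0.2, 2.4]
finger_gap: -0.0001
t 8.65 tcp [0.638  0.1419 0.0827] F [ 1.07 -0.16  2.38] gap -0.0001
196.0 [ 0.0021 -0.0008 -0.0003]
205.0 [-0.0068 -0.0002 -0.0003]
213.0 [-0.0147 -0.0016 -0.0003]
221.0 [-0.0224 -0.0039 -0.0003]
229.0 [-0.03   -0.0062 -0.0003]
237.0 [-0.0377 -0.0086 -0.0003]
```

```bash
python3 -m inch '[[[-0.0068,-0.0002,0],0],[[-0.0147,-0.0016,0],0],[[-0.0224,-0.0039,0],0],[[-0.03,-0.0062,0],0],[[-0.03,-0.0062,0],0]]'; python3 plan.py .083 229 237 245 253 261 263
```

```text
clock: 9.07
tcp_pos: [0.648, 0.1107, 0.0828]
orientation: [0.002, 0.502, 0.865, 0.002]
wrist_force: [0.1, -0.7, 1.4]
finger_gap: 0.0002
t 9.07 tcp [0.648  0.1107 0.0828] F [ 0.08 -0.69  1.42] gap 0.0002
229.0 [ 0.002   0.0006 -0.0002]
237.0 [-0.0056 -0.0017 -0.0002]
245.0 [-0.0133 -0.004  -0.0002]
253.0 [-0.021  -0.0064 -0.0002]
261.0 [-0.0286 -0.0087 -0.0002]
263.0 [-0.0305 -0.0092 -0.0002]
```

```bash
python3 -m inch '[[[-0.0056,-0.0017,0.0001],0],[[-0.0133,-0.004,0.0001],0],[[-0.021,-0.0064,0.0001],0],[[-0.0285,-0.0087,0.0001],0],[[-0.0285,-0.0087,0.0001],0]]'; python3 plan.py .083 261 ; python3 -m inch '[[[0,0,0],0],[[0,0,0],0],[[0,0,0],0]]'; python3 plan.py .083 261
```

```text
clock: 9.48
tcp_pos: [0.655, 0.0796, 0.0827]
orientation: [0.003, 0.503, 0.864, 0.002]
wrist_force: [0.3, -1.3, 2.1]
finger_gap: -0.0001
t 9.48 tcp [0.655  0.0796 0.0827] F [ 0.33 -1.29  2.11] gap -0.0001
261.0 [ 0.0019  0.0006 -0.0003]
clock: 9.73
tcp_pos: [0.6551, 0.0792, 0.0828]
orientation: [0.003, 0.503, 0.864, 0.002]
wrist_force: [-0.7, -1.8, 1.7]
finger_gap: -0.0001
t 9.73 tcp [0.6551 0.0792 0.0828] F [-0.68 -1.8   1.71] gap -0.0001
261.0 [ 0.0023  0.0007 -0.0003]
```

At the finish point, still in contact. Lift straight up.

```bash
python3 -m inch '[[[0,0,-0.005],0],[[0,0,-0.02],0],[[0,0,-0.045],0],[[0,0,-0.075],0],[[0,0,-0.1],0]]'; python3 -m inch '[[[0,0,0],0],[[0,0,0],0],[[0,0,0],0],[[0,0,0],0],[[0,0,0],0]]'; python3 - <<'E'
from h import *; from tube import *
for n in ["scene","side"]:
    im,P=cam(n);z=np.load(f"pics/{n}0.npz"); d=P[...,2]-z["P"][...,2]
    m=np.isfinite(z["P"][...,2])&(np.hypot(z["P"][...,0]-.555,z["P"][...,1]-.15)<.22)&(z["P"][...,2]>.02)
    print(n,m.sum(),"changed >8mm:",(abs(d[m])>.008).mean(),"median dz",np.nanmedian(d[m]))
    cv2.imwrite(f"pics/{n}1.png",im[...,::-1])
E
```

```text
clock: 10.15
tcp_pos: [0.654, 0.0798, 0.1841]
orientation: [0.003, 0.503, 0.864, 0.001]
wrist_force: [1.5, 1.6, 0.4]
finger_gap: 0.0002
clock: 10.57
tcp_pos: [0.653, 0.0799, 0.1823]
orientation: [0.001, 0.503, 0.864, 0.001]
wrist_force: [-0.3, -0.2, 0.7]
finger_gap: -0.0002
scene 7162 changed >8mm: 0.0 median dz 1.2559641560869195e-05
side 5699 changed >8mm: 0.0 median dz -1.5024409925748494e-05
```

View pics/side1.png

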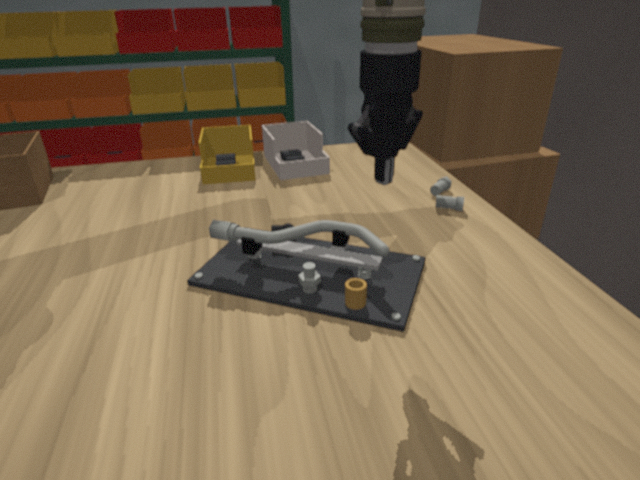

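```bash
python3 -c "
from workcell import env
print(env.hand_in())"
```

```text
the job is handed in; nothing more can be done
None
```

I traced the whole top of the tube in one stroke with the fingers shut, from p0 beside the nut round all the bends to about 2 mm past p8. I then lifted straight up to about 0.18 m, and the job is handed in at about 10.7 s on the robot's clock.

- **Contact:** The tips stayed at z ≈ 0.083 m, about 2–2.5 mm below the rest height of the top. Upward force was 1.4–2.9 N at every reading, so contact held and the cradle stayed far from its 16 mm stop.
- **Path:** The tips followed a tube line fitted from the cameras. The wrist camera differed from the scene and side cameras by about 1.6 mm, so I used a weighted mean. Each leg overshot along the tube by about 2 mm.
- **After the lift:** The side picture (pixels about 190–430, 215–325) shows the tube back at rest height. The nipple and the ferrule are standing where they were. Depth in both fixed cameras, before against after, showed no change over 8 mm and a median shift near 0. The elbow was checked only through that depth comparison.
- **Dents:** Tip height was steady to about ±0.3 mm. The force changes were close to the sensor noise of about ±0.7 N, so they do not point to a dent, and small ones could not be ruled out.

No checks failed.

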